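Close and lock the filter panel of a jeweller's dust collector

ROBOT

A 6-joint arm with a two-finger parallel gripper is mounted at the origin on the work surface. World frame = base frame: x ahead of the robot, y to its left, z up, the work surface at z = 0. Lengths are in mm, angles in rad, forces in N, time in s.
With the tool pointing down it reaches from about 400 to 925 mm from the base axis. Payload 12.5 kg.
Tool frame: the origin (TCP) lies at the centre of the arm's flange, where the gripper is bolted on; the fingertips stand 190 mm ahead of it and the grasp point (between the pads) lies 171 mm ahead of it; z points along the fingers, y is the line along which they close (so a half turn about z gives the same grasp; the last joint's range is limited). The gripper opens to 95 mm and grips with 3 to 60 N. Pads are 20 mm wide; open, the fingers measure 119 mm over their backs; the gripper's body (75 mm by 180 mm) begins 59 mm behind the grasp point.
Start: joints at [1.033, 0.491, 1.559, -0, 1.092, -0.106], TCP at [261.544, 567.644, 404.761] pointing down, gripper open.
Joint ranges: [-3.1, 3.1], [-0.84, 2.19], [0.05, 2.79], [-1.13, 4.28], [0.06, 2.93], [-2.69, 2.69]. Speed limits (rad/s): [2.22, 2.22, 2.79, 3.14, 3.14, 3.14].

INTERFACE

Orientations are given as [roll, pitch, yaw] about the fixed x, y, z axes, in that order (R = Rz(yaw) Ry(pitch) Rx(roll)).
In Python, from cell import env, read_camera, search_frame, cut_out gives the robot as it stands. The module is installed in compiled form; this text tells all that it offers.
- The arm moves only by the tool move_arm, never from a script. Its argument "commands" is a list of rows, each a list of 3 entries, a list of its own where there are three numbers: the shift along the world's x, y, z normalised to -1 to 1, where 1 is 0.03 m, then the turn about the world's z normalised to -1 to 1, where 1 is 0.08 rad, then the opening, from -1 (shut) to 1 (fully open), so that 0 is half open. A call has 1 to 20 rows; each row shifts and turns the commanded pose from where the row before left it; what a row does not reach is not made up. A row lasts 1/12 s, in which the tool goes at most 41.7 mm and 7.16 degrees, less where a joint would pass 70% of its speed; a pose out of reach is approached as far as the arm can. A call with a number of a shift or a turn outside -1 to 1 is refused whole. A call with a gripper value outside its range is refused whole. The fingers move at their own pace and stop on an object; the grip force is fixed at half the most. Time passes only in rows, so rows that do not move let the fingers close. It gives the time, the measured TCP pose, the force, the opening and the grip force at its end, in the units of the state.
- env.state(): the state, without advancing time (a new reading comes with each control period).
- read_camera(name): name is "scene" or "side" or "wrist"; returns a dict with "image" (480x640x3 uint8, red, green, blue), "fx", "fy", "cx", "cy" (pixels), "D" ([k1, k2, p1, p2, k3] as OpenCV has them; the pictures are not rectified), "rvec" (rotation vector, rad) and "tvec" (3), from world to camera coordinates, as OpenCV has them. Camera axes: x right, y down, z forward; pixel columns grow to the right and rows downward; lengths in mm; the calibration is good to about 2 mm. A picture is of the moment at which its call begins. There is no depth.
- env.job_done(): hands the job in; it is judged then, once.
Trained networks look in a picture, given as the dict that the camera call returned (one of the last four; its "shot" number tells which), for a name from the list of things; names that differ only in an ending like _2 or _b are one class to them, and where a whole thing is asked for, a point or a joint stands for the part that bears it (a point fixed in the world has none). Each returns a list of dicts, best first, with "confidence" (0 to 1); they miss things now and then, are a little off and sometimes report something else, mostly with a low value. They report only what shows in the picture. A call takes as long as a camera call.
- search_frame(thing, picture): "at" ([column, row] in pixels, amid what is visible of it).
- cut_out(thing, picture): "region" (480x640 bool, what is visible of it) and "at" ([column, row] in pixels, amid what is visible of it).
The state is a dict: "t": time; "joints": joint angles; "qvel": joint speeds; "tau": joint torques, N m; "eef_pos": TCP position; "tcp_rot": TCP orientation; "ft_force": force on the tool from outside, world axes, zero at the start; "moment": the same for the moment, N m; "opening": opening from 0.0 (shut) to 1.0 (fully open); "grip_force": force on a finger pad.
Only numpy, scipy, OpenCV 4.12 (cv2) and the standard library are available. Lean on these libraries where they do the work, as an engineer would, in place of code of your own. Each camera call takes 0.05 s, during which the arm holds its last target. There are 200 camera calls.

TASK

The filter panel of the blue dust collector stands ajar: push it fully shut with a fingertip, and only then set the fingertip in the slot of its yellow quarter-turn fastener and turn it clockwise (seen from above) until it stops and the panel is locked. Grasp and lift nothing, do not swing the panel wider open, leave the things lying about where they are, and finish clear of everything.

Things in the scene. Friction and masses are not known exactly. Their poses are not given: they have to be found in the camera images.
- dust_box: Dust collector, a fixed blue steel box 200 (x) by 220 (y) by 90 mm high; origin: centre of its underside, on the bench. Its -x side is the front, with black louvres, towards the robot; yaw varies. A pipe stub (56 mm across, 35 mm long) sticks out of the rear (+x). The panel on top is hinged along the upper rear edge (in this frame x = +100, z = 90 mm, along y).
- panel (a joint): Opening angle of the panel, rad: 0 = shut, flat on the box; grows as its front edge rises (starts at 0.3 to 0.65). Stiff hinge: it stays where it is left; 2 to 6 N down near the front edge closes it. The panel is an aluminium plate 200 by 220 mm, 8 mm thick, covering the box top; when shut its upper face is 98 mm above the bench.
- panel_edge (a point): Middle of the panel's front edge, on its upper face, 200 mm from the hinge line; a plain strip about 47 mm deep lies between this edge and the fastener's collar, free to be pushed on.
- fastener (a joint): Angle of the fastener, rad: 0 = unlocked, grows clockwise seen from above, stops at 1.571 = locked (starts at 0 to 0.25). It stays where left; turning takes 0.12 N m. At 0 its slot runs along the box's x (red marks on the panel), locked along its y (green marks). Turned with the panel shut, a cam catches inside the box; turned early, the cam keeps the panel from shutting.
- slot_center (a point): On the fastener's axis, on its slot's floor: mid-panel, 100 mm from the hinge line, 4 mm above the panel's face. The fastener: yellow dial 90 mm across with a straight slot 34 mm wide, 90 long, 18 deep through its middle, in a fixed dark collar 106 mm across, as high as the dial (22 mm above the panel). A closed fingertip in the slot 25 mm off the axis, led round it, turns it.
- jar: Amber jar with black lid, 52 mm across, 70 mm high, beside the dust collector's left side; origin under its centre. Leave alone.
- bowl: Small terracotta bowl, 70 mm across, 35 mm high, beside the dust collector's right side; origin under its centre. Leave alone.
- hammer: Hammer lying on the left of the bench; leave alone.
- screwdriver: Screwdriver lying on the right of the bench; leave alone.
- mandrel: Steel ring mandrel, a slim cone 120 mm high on a foot 60 mm across, standing on the right; origin under its centre. Leave alone.
- bur_block: Wooden block 70 by 100 by 30 mm with small burs standing in it to 56 mm, on the left; origin under its centre. Leave alone.

How it is judged:
By the outcome, as a careful person would: the job done as asked, in the order asked, and still so for the second after the job is handed in, with the robot touching nothing.
It also fails if it takes over 48 s, if anything falls off the work surface, if the arm or the gripper's body presses on something with over 40 N, if the wrist force passes 120 N, or if a joint passes its speed limit or range.

## Working session

There is one attempt and no reset: what is moved stays moved. The work goes in short steps, Python scripts to look and compute and a tool call to move; the robot and the scene stay as the last step left them, time stands still between calls to the robot, and variables do not carry over. Pictures are saved under pics/ and viewed, at most 10 in all, crops included, and the job is handed in when it is done.

Besides the shell and the picture viewer there is one more tool, called after "Emit:" as name([rows], argument=value, ...), one row to a line, values as JSON. move_arm: Moves the arm, as the interface text tells. Its arguments: {"type":"object","properties":{"commands":{"type":"array","items":{"type":"array"}}},"required":["commands"]}

```bash
mkdir -p pics
cat > h.py <<'E'
import numpy as np, cv2
from cell import env, read_camera, search_frame, cut_out
def K(p): return np.array([[p['fx'],0,p['cx']],[0,p['fy'],p['cy']],[0,0,1.]])
def proj(p,X): return cv2.projectPoints(np.array(X,float).reshape(-1,1,3),np.array(p['rvec'],float),np.array(p['tvec'],float),K(p),np.array(p['D'],float))[0].reshape(-1,2)
def ray(p,uv):
    n=cv2.undistortPoints(np.array(uv,float).reshape(1,1,2),K(p),np.array(p['D'],float)).ravel()
    R=cv2.Rodrigues(np.array(p['rvec'],float))[0]; t=np.array(p['tvec'],float).ravel()
    return -R.T@t, R.T@np.array([n[0],n[1],1.])
def save(p,n): cv2.imwrite('pics/'+n,p['image'][:,:,::-1])
E
python3 - <<'E'
from h import *
print(env.state())
for n in ['scene','side']:
    p=read_camera(n); save(p,n+'1.png')
    for t in ['slot_center','panel_edge','dust_box','jar','bowl','mandrel']:
        print(n,t,[(np.round(d['at']),round(d['confidence'],2)) for d in search_frame(t,p)[:2]])
    C,_=ray(p,(320,240)); print(C)
E
```

```text
{'t': 0.0, 'joints': array([ 1.03342023e+00,  4.91571395e-01,  1.55947995e+00,  1.58033088e-05,
        1.09172396e+00, -1.05608079e-01]), 'qvel': array([ 0.00072323, -0.00079379,  0.00168128,  0.00181795,  0.00055138,
       -0.00078732]), 'tau': array([-1.25213563e-03, -6.12639499e+01, -2.58188760e+01,  6.92002242e-02,
        4.81184316e-02, -7.13330587e-05]), 'eef_pos': array([261.5096498 , 567.61383423, 404.1437707 ]), 'tcp_rot': array([-3.14041807e+00, -1.38603130e-04,  2.70981726e+00]), 'ft_force': array([-0.55238971, -0.44266704, -0.63864934]), 'moment': array([ 0.03418038, -0.02313869, -0.00580112]), 'grip_force': 0.0, 'opening': 0.9979320944270762}
scene slot_center [(array([350., 222.]), 0.58)]
scene panel_edge [(array([346., 229.]), 0.93)]
scene dust_box [(array([348., 241.]), 0.69)]
scene jar [(array([411., 263.]), 0.86), (array([349., 229.]), 0.66)]
scene bowl [(array([279., 239.]), 0.89), (array([348., 228.]), 0.31)]
scene mandrel [(array([176., 221.]), 0.7)]
[1503.93169015  532.70382581 1009.17773093]
side slot_center [(array([289., 219.]), 0.44)]
side panel_edge [(array([295., 214.]), 0.59), (array([429., 341.]), 0.27)]
side dust_box [(array([294., 248.]), 0.92)]
side jar [(array([333., 281.]), 0.25)]
side bowl [(array([335., 285.]), 0.87)]
side mandrel [(array([430., 343.]), 0.59)]
[  19.82687006 -982.01271051  771.86979585]
```

View pics/scene1.png

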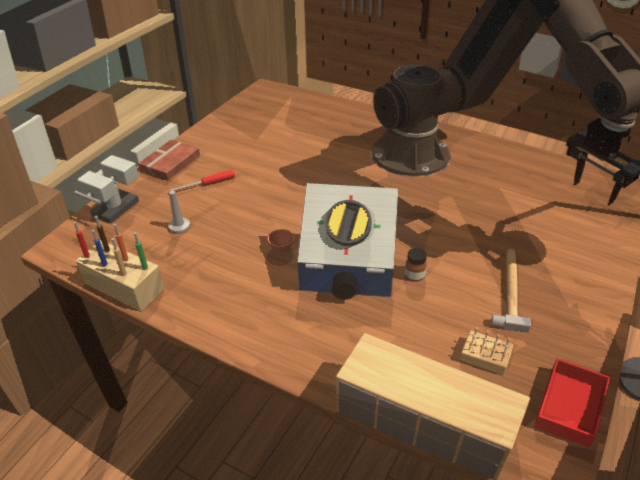

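View pics/side1.png

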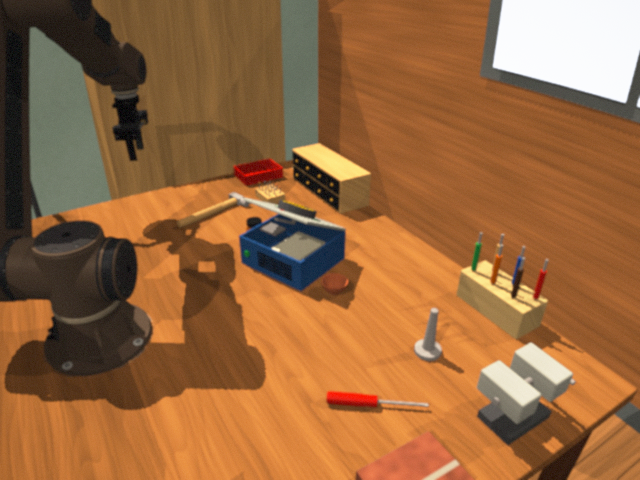

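Run:
```python
import cv2,numpy as np
a=cv2.imread('pics/scene1.png')[175:305,290:420]; b=cv2.imread('pics/side1.png')[180:310,230:360]
f=lambda i:cv2.resize(i,(400,400),interpolation=cv2.INTER_CUBIC)
cv2.imwrite('pics/crop1.png',np.hstack([f(a),f(b)]))
```

```text
(no output)
```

View pics/crop1.png

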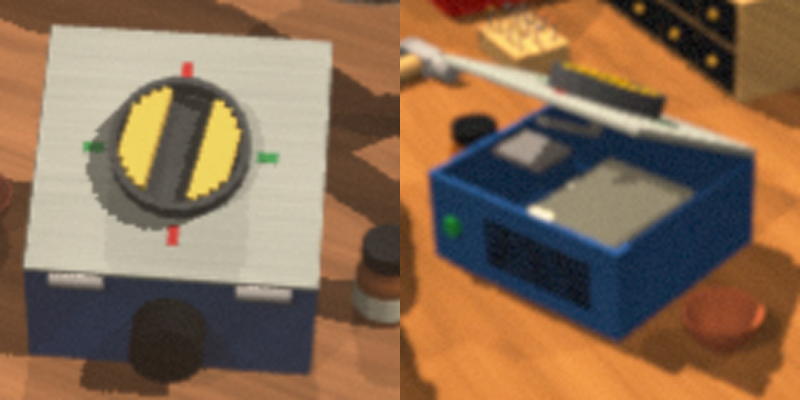

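```bash
cat >> h.py <<'E'
def model(q,P):
    # P box-frame points, q=x,y,yaw
    c,s=np.cos(q[2]),np.sin(q[2]); P=np.atleast_2d(P).astype(float)
    return np.c_[q[0]+c*P[:,0]-s*P[:,1], q[1]+s*P[:,0]+c*P[:,1], P[:,2]]
def pan(a,d,y,h): # d from hinge, h above panel underside
    return [100-d*np.cos(a)+h*np.sin(a)*1, y, 90+d*np.sin(a)+h*np.cos(a)]
E
python3 - <<'E'
from h import *
from scipy.optimize import least_squares
ps=read_camera('scene'); pd=read_camera('side')
s=.325
def pts(q):
    a=q[3]
    A=[pan(a,200,-110,8),pan(a,200,110,8),pan(a,0,110,8),pan(a,0,-110,8),pan(a,100,0,30),[100,-110,0],[100,110,0]]
    B=[[-100,110,90],[-100,-110,90],[-100,-110,0],[-100,110,0],[100,-110,0],pan(a,200,-110,4)]
    return proj(ps,model(q,A)),proj(pd,model(q,B))
ma=np.array([(52,26),(332,42),(318,288),(25,268),(181,145),(27,350),(310,373)])*s+[290,175]
mb=(np.array([(432,173),(617,250),(617,340),(437,255),(752,245),(615,128)])-[400,0])*s+[230,180]
def r(q):
    A,B=pts(q); return np.r_[(A-ma).ravel(),(B-mb).ravel()]
f=least_squares(r,[650,0,0,.45],x_scale=[100,100,.1,.1],loss='soft_l1'); q=f.x
print(q,np.round(r(q).reshape(-1,2),1).tolist())
print('edge',model(q,pan(q[3],200,0,8)),'slot shut',model(q,[0,0,102]))
np.save('q.npy',q)
# others on ground
for n,p,uv,h in [('jar',ps,(416,253),70),('bowl',ps,(281,238),30),('mandrel',ps,(179,226),0),('mandrel',pd,(428,350),0),('bowl',pd,(337,284),20)]:
    C,d=ray(p,uv); k=(h-C[2])/d[2]; print(n,np.round(C+k*d))
# slot direction on the panel: scene crop slot axis ends
R=[]
a=q[3]
for uv in [(188,90),(166,200)]:
    C,d=ray(ps,np.array(uv)*s+[290,175])
    o=model(q,pan(a,100,0,30))[0]; u=model(q,pan(a,101,0,30))[0]-o; v=model(q,pan(a,100,1,30))[0]-o
    n=np.cross(u,v); k=n@(o-C)/(n@d); X=C+k*d-o; R.append([X@u,X@v])
print('slot (front,left)',R)
E
```

```text
[5.54661651e+02 6.05710164e+01 3.85217793e-01 5.13360958e-01] [[-0.4, -0.5], [0.2, -0.2], [0.0, 0.3], [-1.0, 0.0], [-0.5, -1.0], [0.5, 1.5], [0.0, 0.8], [-2.1, -1.1], [-0.6, 0.8], [0.0, 0.1], [-1.1, -0.6], [-0.3, -2.1], [6.5, 0.9]]
edge [[489.52190112  34.15843697 195.19033911]] slot shut [[554.66165142  60.57101641 102.        ]]
jar [507. 218.  70.]
bowl [ 575. -125.   30.]
mandrel [ 636. -423.    0.]
mandrel [ 643. -419.    0.]
bowl [ 586. -125.   20.]
slot (front,left) [[np.float64(42.340937857129205), np.float64(3.067668182618574)], [np.float64(-46.54233550000802), np.float64(-6.015622088323289)]]
```

Emit:
move_arm([
  [[0.45,-0.98,0.1],-0.592,-1],
  [[0.45,-0.98,0.1],-0.592,-1],
  [[0.45,-0.98,0.1],-0.592,-1],
  [[0.45,-0.98,0.1],-0.592,-1],
  [[0.45,-0.98,0.1],-0.592,-1],
  [[0.45,-0.98,0.1],-0.592,-1],
  [[0.45,-0.98,0.1],-0.592,-1],
  [[0.45,-0.98,0.1],-0.592,-1],
  [[0.45,-0.98,0.1],-0.592,-1],
  [[0.45,-0.98,0.1],-0.592,-1],
  [[0.45,-0.98,0],-0.592,-1],
  [[0.45,-0.98,0],-0.592,-1],
  [[0.45,-0.98,0],-0.592,-1],
  [[0.45,-0.98,0],-0.592,-1],
  [[0.45,-0.98,0],-0.592,-1],
  [[0.45,-0.98,0],-0.592,-1],
  [[0.45,-0.98,0],-0.592,-1],
  [[0.45,-0.98,0],-0.592,-1],
  [[0,0,0],0,-1],
  [[0,0,0],0,-1],
])

```text
t: 2.47
eef_pos: [504.9, 37.2, 434.6]
tcp_rot: [-3.141, -0.0, 1.855]
ft_force: [0.4, -0.5, 0.0]
opening: 0.003
grip_force: 0.0
```

Run:
```python
from h import *
q=np.load('q.npy')
p=read_camera('wrist'); im=p['image'].copy()
e=env.state()['eef_pos']; print(e)
for P in [pan(q[3],200,-110,8),pan(q[3],200,110,8),pan(q[3],200,0,8),pan(q[3],153,0,8),pan(q[3],100,0,30),pan(q[3],0,110,8),pan(q[3],0,-110,8)]:
    u=proj(p,model(q,P))[0]; print(np.round(u))
    if (abs(u)<2000).all(): cv2.circle(im,tuple(int(v) for v in u),4,(255,0,255),1)
C,_=ray(p,(320,240)); print(C)
p['image']=im; save(p,'w1.png')
```

```text
[504.47618877  38.1570803  434.61473944]
[306. 398.]
[267.  81.]
[289. 259.]
[347. 244.]
[423. 234.]
[482.  83.]
[478. 315.]
[484.56699204 106.73706786 414.28959676]
```

View pics/w1.png

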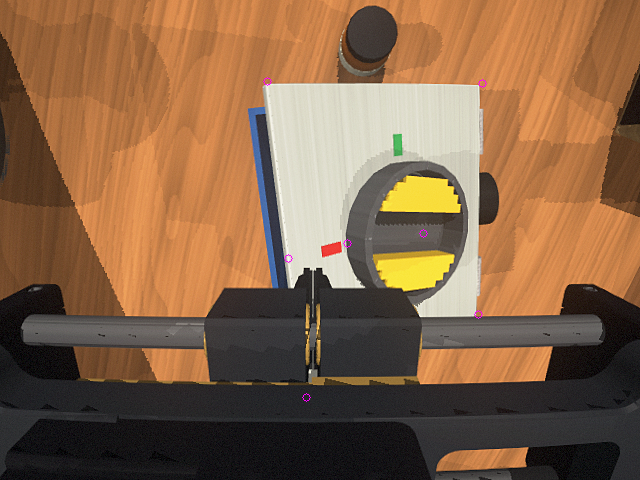

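Emit:
move_arm([
  [[0,0,-0.5],0,-1],
  [[0,0,-0.5],0,-1],
  [[0,0,-0.5],0,-1],
  [[0,0,-0.4],0,-1],
  [[-0.18,-0.07,-0.4],0,-1],
  [[-0.16,-0.06,-0.4],0,-1],
  [[-0.14,-0.05,-0.4],0,-1],
  [[-0.11,-0.05,-0.4],0,-1],
  [[-0.08,-0.03,-0.4],0,-1],
  [[-0.06,-0.02,-0.4],0,-1],
  [[-0.03,-0.01,-0.3],0,-1],
  [[0,0,0],0,-1],
])

```text
t: 3.52
eef_pos: [481.2, 30.6, 295.6]
tcp_rot: [-3.14, -0.001, 1.859]
ft_force: [0.0, -0.1, -0.9]
opening: 0.003
grip_force: 0.0
```

Emit:
move_arm([
  [[0,0,-0.1],0,-1],
  [[0,0,-0.1],0,-1],
  [[0,0,-0.1],0,-1],
  [[0,0,0],0,-1],
])

```text
t: 3.85
eef_pos: [481.8, 30.0, 288.4]
tcp_rot: [3.141, 0.0, 1.857]
ft_force: [-1.3, 3.3, 4.9]
opening: 0.005
grip_force: 2.7
```

Emit:
move_arm([
  [[0,0,-0.08],0,-1],
  [[0,0,0],0,-1],
])

```text
t: 4.02
eef_pos: [481.6, 30.0, 288.1]
tcp_rot: [3.139, 0.001, 1.857]
ft_force: [-12.1, 2.0, 41.2]
opening: 0.006
grip_force: 20.8
```

Emit:
move_arm([
  [[0,0,0.5],0,-1],
  [[0,0,0.9],0,-1],
  [[0,0,0.9],0,-1],
  [[0,0,0.9],0,-1],
  [[0,0,0.9],0,-1],
  [[0,0,0],0,-1],
  [[0,0,0],0,-1],
])

```text
t: 4.6
eef_pos: [481.6, 29.8, 409.5]
tcp_rot: [3.138, 0.001, 1.857]
ft_force: [-0.2, -0.0, -0.8]
opening: 0.004
grip_force: 0.0
```

Run:
```python
from h import *
q=np.load('q.npy')
p=read_camera('wrist'); im=p['image'].copy()
s=env.state(); print(s['eef_pos'],s['ft_force'])
for P in [[-100,110,98],[-100,-110,98],[100,110,98],[0,0,120],[0,53,120],[-53,0,120],[53,0,120],[0,0,102]]:
    u=proj(p,model(q,P))[0]; print(P,np.round(u))
    if (abs(u)<2000).all(): cv2.circle(im,tuple(int(v) for v in u),4,(255,0,255),1)
np.save('w2.npy',p,allow_pickle=True)
p['image']=im; save(p,'w2.png')
```

```text
[481.52085205  29.80944992 408.38352202] [-0.68495214  0.85912489 -0.61379648]
[-100, 110, 98] [271. 101.]
[-100, -110, 98] [301. 347.]
[100, 110, 98] [521.  79.]
[0, 0, 120] [410. 230.]
[0, 53, 120] [408. 163.]
[-53, 0, 120] [344. 236.]
[53, 0, 120] [475. 224.]
[0, 0, 102] [404. 225.]
```

View pics/w2.png

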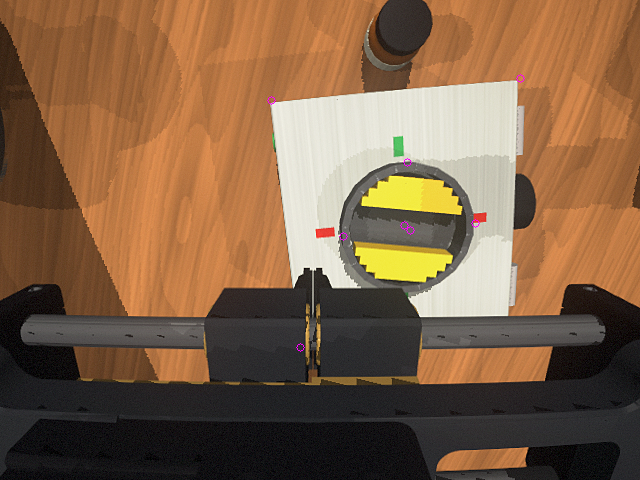

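Emit:
move_arm([
  [[0.77,0.41,0],-0.48,-1],
  [[0.77,0.41,0],-0.48,-1],
  [[0,0,-0.9],0,-1],
  [[0,0,-0.9],0,-1],
  [[0,0,-0.9],0,-1],
  [[0,0,0],0,-1],
  [[0,0,0],0,-1],
])

```text
t: 5.23
eef_pos: [527.9, 54.3, 325.9]
tcp_rot: [-3.138, -0.001, 1.78]
ft_force: [-0.4, -0.6, 0.5]
opening: 0.006
grip_force: 0.0
```

Run:
```python
from h import *
p=read_camera('wrist'); s=env.state(); print(s['eef_pos'],s['tcp_rot'])
print(proj(p,[[*s['eef_pos'][:2],s['eef_pos'][2]-190],[552.3,59.8,120],[527.8,54.6,120]]))
save(p,'w3.png')
```

```text
[528.17904315  54.32113573 327.32322748] [-3.14043082e+00 -3.01584197e-04  1.78044731e+00]
[[314.55367664 291.95303843]
 [357.9903643  279.2863783 ]
 [313.95698434 279.21646142]]
```

View pics/w3.png

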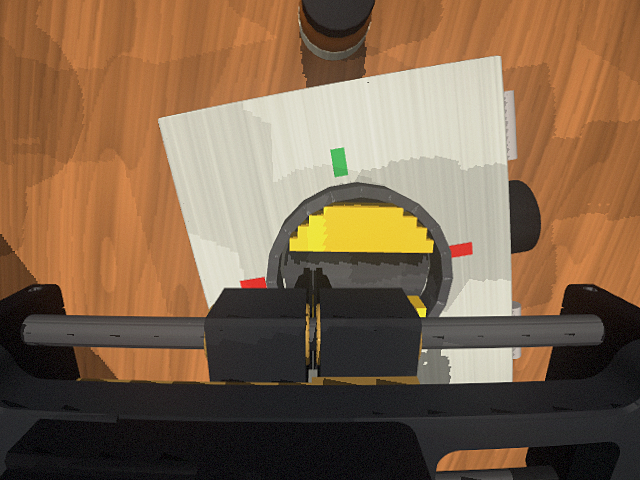

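Emit:
move_arm([
  [[0,0,-0.3],0,-1],
  [[0,0,-0.3],0,-1],
  [[0,0,-0.35],0,-1],
  [[0,0,0],0,-1],
])

```text
t: 5.62
eef_pos: [527.6, 54.3, 297.3]
tcp_rot: [-3.14, -0.0, 1.78]
ft_force: [-1.4, 0.7, 0.3]
opening: 0.006
grip_force: 0.0
```

Run:
```python
import numpy as np
# lead around C at r=25 from 192deg CW by 0.08 rad per row
C=np.array([552.5,59.5]); a=np.radians(192)
P=C+25*np.array([np.cos(a),np.sin(a)])
for i in range(26):
    a-=.075; N=C+25*np.array([np.cos(a),np.sin(a)])
    print(i,np.round((N-P)/30,3).tolist(),end=' ') ; P=N
```

```text
0 [-0.011, 0.062] 1 [-0.006, 0.062] 2 [-0.001, 0.062] 3 [0.003, 0.062] 4 [0.008, 0.062] 5 [0.013, 0.061] 6 [0.017, 0.06] 7 [0.022, 0.059] 8 [0.026, 0.057] 9 [0.03, 0.055] 10 [0.034, 0.052] 11 [0.038, 0.05] 12 [0.042, 0.047] 13 [0.045, 0.043] 14 [0.048, 0.04] 15 [0.051, 0.036] 16 [0.054, 0.032] 17 [0.056, 0.028] 18 [0.058, 0.024] 19 [0.059, 0.02] 20 [0.061, 0.015] 21 [0.062, 0.01] 22 [0.062, 0.006] 23 [0.062, 0.001] 24 [0.062, -0.004] 25 [0.062, -0.008]
```

Emit:
move_arm([
  [[-0.011,0.062,0],-0.94,-1],
  [[-0.006,0.062,0],-0.94,-1],
  [[-0.001,0.062,0],-0.94,-1],
  [[0.003,0.062,0],-0.94,-1],
  [[0.008,0.062,0],-0.94,-1],
  [[0.013,0.061,0],-0.94,-1],
  [[0.017,0.06,0],-0.94,-1],
  [[0.022,0.059,0],-0.94,-1],
  [[0.026,0.057,0],-0.94,-1],
  [[0.03,0.055,0],-0.94,-1],
])

```text
t: 6.45
eef_pos: [530.7, 72.2, 298.7]
tcp_rot: [-3.141, 0.001, 1.025]
ft_force: [-2.8, -4.0, -0.6]
opening: 0.004
grip_force: 2.0
```

Emit:
move_arm([
  [[0.034,0.052,0],-0.94,-1],
  [[0.038,0.05,0],-0.94,-1],
  [[0.042,0.047,0],-0.94,-1],
  [[0.045,0.043,0],-0.94,-1],
  [[0.048,0.04,0],-0.94,-1],
  [[0.051,0.036,0],-0.94,-1],
  [[0.054,0.032,0],-0.94,-1],
])

```text
t: 7.03
eef_pos: [539.8, 81.4, 298.6]
tcp_rot: [-3.141, 0.002, 0.499]
ft_force: [-3.6, -0.8, 1.2]
opening: 0.007
grip_force: 1.6
```

Emit:
move_arm([
  [[0.056,0.028,0],-0.94,-1],
  [[0.058,0.024,0],-0.94,-1],
  [[0.059,0.02,0],0,-1],
])

```text
t: 7.28
eef_pos: [545.1, 83.5, 298.7]
tcp_rot: [-3.141, 0.002, 0.349]
ft_force: [-5.1, -6.1, -0.2]
opening: 0.005
grip_force: 3.0
```

Emit:
move_arm([
  [[0.061,0.015,0],0,-1],
  [[0.062,0.01,0],0,-1],
  [[0,0,0],0,-1],
])

```text
t: 7.53
eef_pos: [549.1, 83.7, 298.6]
tcp_rot: [3.141, 0.002, 0.355]
ft_force: [-4.1, -6.3, 0.1]
opening: 0.004
grip_force: 3.0
```

Emit:
move_arm([
  [[0.062,0.006,0],0,-1],
  [[0,0,0],0,-1],
])

```text
t: 7.7
eef_pos: [550.3, 83.8, 298.5]
tcp_rot: [-3.141, 0.005, 0.355]
ft_force: [-7.9, -8.1, 2.7]
opening: 0.009
grip_force: 5.6
```

Emit:
move_arm([
  [[0.062,0.001,0],0,-1],
  [[0,0,0],0,-1],
])

```text
t: 7.87
eef_pos: [551.2, 83.8, 298.4]
tcp_rot: [-3.14, 0.008, 0.355]
ft_force: [-16.6, -8.7, 8.4]
opening: 0.003
grip_force: 9.3
```

Emit:
move_arm([
  [[0.06,0,0],0,-1],
  [[0,0,0],0,-1],
])

```text
t: 8.03
eef_pos: [552.1, 83.9, 298.3]
tcp_rot: [-3.139, 0.012, 0.355]
ft_force: [-23.6, -9.5, 13.2]
opening: 0.005
grip_force: 12.9
```

Emit:
move_arm([
  [[-0.25,-0.03,0],0,-1],
  [[0,0,0],0,-1],
  [[0,0,0.5],0,-1],
  [[0,0,0.9],0,-1],
  [[0,0,0.9],0,-1],
  [[-0.5,-0.5,0.9],0,-1],
  [[-0.8,-0.5,0.9],0,-1],
  [[-0.8,-0.5,0.5],0,-1],
  [[-0.8,-0.5,0],0,-1],
  [[0,0,0],0,-1],
  [[0,0,0],0,-1],
])

```text
t: 8.95
eef_pos: [460.0, 23.2, 437.7]
tcp_rot: [3.141, -0.002, 0.352]
ft_force: [-0.4, -0.3, 0.3]
opening: 0.004
grip_force: 0.0
```

Run:
```python
from h import *
s=env.state(); print(s['eef_pos'],s['ft_force'],s['t'])
w=read_camera('wrist'); a=read_camera('scene'); b=read_camera('side')
f=lambda i:cv2.resize(i,(400,300),interpolation=cv2.INTER_CUBIC)
I=np.vstack([np.hstack([f(w['image']),f(a['image'][170:290,280:440])]),np.hstack([f(b['image'][170:290,220:380]),f(a['image'])])])
cv2.imwrite('pics/end.png',I[:,:,::-1])
```

```text
[459.98610701  23.22453714 437.74878769] [-0.42534082 -0.33038182  0.27864498] 8.95
```

View pics/end.png

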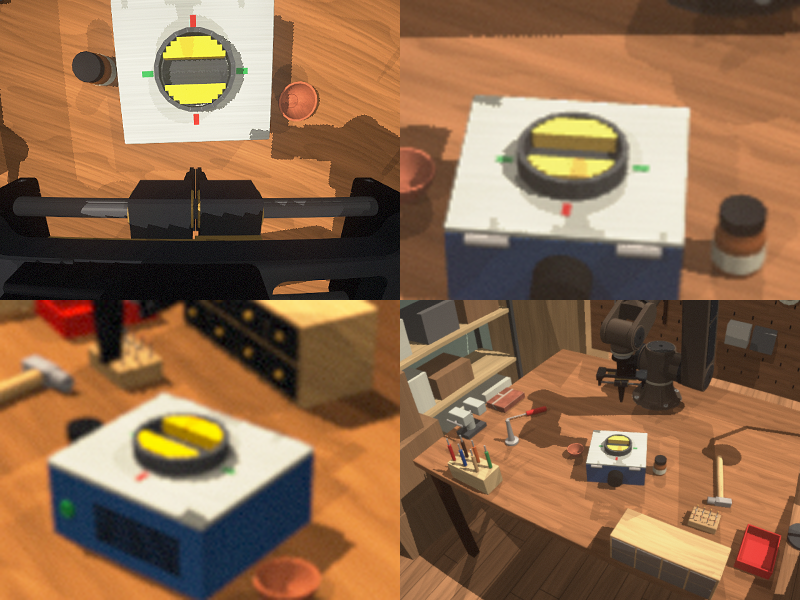

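```bash
python3 -c "
from cell import env; print(env.job_done())"
```

```text
the job is handed in; nothing more can be done
None
```

The panel is pushed fully shut and the fastener turned clockwise to its stop (slot in line with the green marks). The arm is clear of everything, nothing else was touched, and the job was handed in at about 9 s of robot time.

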